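# Mix the paint and hold the sprung height pointer at its mark

## Task

I am about to paint the neck band on the figure standing on the marking stand. Mix the settled paint first: lift the tall closed paint jar off its round cork mat, turn it over so that its lid points steeply downwards, keep it so for about a second, then set it gently back upright in the middle of the mat and let it go. Then pull the knob of the stand's sprung telescoping rod up until its pointer is level with the clip set on the scale bar, and finish while still holding it there, leaving the figure and the other things on the table where they are.

Things in the scene. Friction and masses are not known exactly. Their poses are not given: they have to be found in the camera images.
- paint_jar: the taller paint jar: closed glass cylinder 52 mm in diameter and 62 mm high, part-filled red; on it a steel screw lid 54 mm in diameter from 68 to 84 mm above the foot (84 mm high in all); 0.15 to 0.31 kg, the content does not move. It starts upright on the cork mat. Origin: centre of its underside; z points from foot to lid
- cork_mat: fixed round cork mat, 90 mm in diameter, 6 mm thick, on the table; origin: centre of its underside, on the table (its top is 6 mm above)
- marking_stand: fixed marking stand: wooden base 100 mm (its x) by 275 mm (its y, -105 to +170), 14 mm thick; upright steel tube, 20 mm diameter, at the origin, mouth 100 mm above the table; flat scale bar 16 mm wide at y = -80 mm, top 200 mm above the table; turntable 88 mm diameter at y = +125 mm, top at 42 mm, with the figure on it. Origin: on the table under the tube's axis; z up
- pointer_rod: rod in the tube; slides straight up only, by up to 85 mm. Inner spring pulls it back: 6 N fully in (the start), 1 N more per 10 mm. Origin: on its axis at its pointer arm's height, 110 mm above the table at the start. Arm: level bar 6 mm thick, from 74 mm on the stand's +y side to a point 66 mm out on the -y side. On top: round wooden knob, 28 mm diameter, 10 to 53 mm above the origin
- knob_grip (a point): on the axis of the knob, 34 mm above the pointer arm's centre line (144 mm above the table at the start): where to grip the knob from above. The parallel part of the knob reaches from 18 mm below to 14 mm above this point, and the arm's upper face lies 31 mm below it
- pointer_tip (a point): the pointed end of the pointer arm beside the scale bar, on the arm's centre line
- length_mark: the length mark: small brass clip fixed on the scale bar, 16 x 22 mm and 6 mm thick in height, with a small round screw; origin: its centre. It is 35 to 70 mm above the pointer's starting height; the rod is at its mark when pointer_tip is as high as this centre
- figure: gourd-shaped clay figure 70 mm in diameter, 162 mm high, loose on the stand's turntable; to be left alone
- squat_jar: a second, squat closed jar, 62 mm in diameter and 44 mm high, on the table; to be left alone
- paint_dish: white ceramic dish 76 mm in diameter and 22 mm high; to be left alone
- flat_brush: wide brush lying on the table; to be left alone
- brush_pot: metal tin 72 mm in diameter and 95 mm high with brushes standing in it to about 215 mm; to be left alone
- spare_figure: smaller gourd-shaped figure, 53 mm in diameter, 122 mm high, on the table; to be left alone
- bell: round clay bell 60 mm in diameter and 65 mm high on the table; to be left alone
Not all that is in view belongs to the job. Leave any green or turquoise look-alike of the paint_jar alone.

How it is judged:
By the outcome, as a careful person would: the job done as asked, in the order asked, and still so for the second after the job is handed in, while the arm keeps its last pose, push and grip.
It also fails if it takes over 64 s, if anything falls off the work surface, if the arm or the gripper's body presses on something with over 40 N, if the wrist force passes 120 N, or if a joint passes its speed limit or range.

## Robot

A 6-joint arm with a two-finger parallel gripper is mounted at the origin on the work surface. World frame = base frame: x ahead of the robot, y to its left, z up, the work surface at z = 0. Lengths are in m, angles in degrees, forces in N, time in s.
With the tool pointing down it reaches from about 0.3 to 0.85 m from the base axis. Payload 5.4 kg.
Tool frame: the origin (TCP) lies at the very end of the fingers, on their centre line; the grasp point (between the pads) lies 19 mm behind it; z points along the fingers, y is the line along which they close (so a half turn about z gives the same grasp; the last joint's range is limited). The gripper opens to 85 mm and grips with 20 to 120 N. Pads are 22 mm wide; open, the fingers measure 114 mm over their backs; the gripper's body (76 mm by 85 mm) begins 54 mm behind the grasp point. The pads swing forward as they close: fully open they stand 13 mm farther back than shut.
Start: joints at [55.571, 9.076, 91.501, -0, 79.423, -12.038], TCP at [0.219, 0.532, 0.231] pointing down, gripper open.
Joint ranges: [-166.64, 166.64], [-54.1, 131.32], [10.49, 154.53], [-73.88, 253.88], [9.74, 151.15], [-171.62, 171.62]. Speed limits (degrees/s): [147.25, 147.25, 180, 180, 180, 180].

## Interface

Orientations are given as [roll, pitch, yaw] about the fixed x, y, z axes, in that order (R = Rz(yaw) Ry(pitch) Rx(roll)).
In Python, from rig import robot gives the robot as it stands. The module is installed in compiled form; this text tells all that it offers.
- The arm moves only by the tool carry_out, never from a script. Its argument "series" is a list that holds one entry, the list of rows, each a list of 7 numbers: the shift along the tool's x, y, z in mm, then the turn, a rotation vector about the tool's x, y, z in rad, then the opening, from 0 (shut) to 1 (fully open). A call has 1 to 20 rows; each row shifts and turns the commanded pose from where the row before left it, along the tool's axes as they then stand; what a row does not reach is not made up. A row lasts 1/12 s, in which the tool goes at most 41.7 mm and 7.16 degrees, less where a joint would pass 70% of its speed; a pose out of reach is approached as far as the arm can. A call is refused whole if a number of a shift passes 41.7 or a number of a turn 0.125, either way. A call with a gripper value outside its range is refused whole. The fingers move at their own pace and stop on an object; "squeeze" is the grip in N (left out, the last holds). Time passes only in rows, so rows that do not move let the fingers close. It gives the time, the measured TCP pose, the force, the opening and the grip force at its end, in the units of the state.
- robot.get_obs(): the state, without advancing time (a new reading comes with each control period).
- robot.snapshot(name): name is "scene" or "top" or "wrist"; returns (picture, depth): 480x640x3 uint8, red, green, blue; 480x640 float32, m along the optical axis (not along the pixel's ray), 0 where there is no reading.
- robot.camera_params(name): a dict with "camera_matrix" (3x3 intrinsics, pixels), "R" (3x3) and "t" (3): a world point X has camera coordinates R X + t; the wrist camera has in their place "T_tool_cam" (4x4, takes a point from camera to tool coordinates, whose origin is the TCP and whose axes are the flange's). Camera axes: x right, y down, z forward; pixel columns grow to the right and rows downward; lengths in m; the calibration is good to about 2 mm. A picture is of the moment at which its call begins: read the wrist's pose just before it. camera_params takes no time and is no camera call.
- robot.finish_job(): hands the job in; it is judged then, once.
The state is a dict: "clock": time; "joints": joint angles; "qd": joint speeds; "effort": joint torques, N m; "position": TCP position; "orientation": TCP orientation; "force": force on the tool from outside, world axes, zero at the start; "ft_torque": the same for the moment, N m; "width": finger opening in m; "grip_force": force on a finger pad.
Only numpy, scipy, OpenCV 4.12 (cv2) and the standard library are available. Lean on these libraries where they do the work, as an engineer would, in place of code of your own. Each camera call takes 0.05 s, during which the arm holds its last target. There are 200 camera calls.

## Working session

There is one attempt and no reset: what is moved stays moved. The work goes in short steps, Python scripts to look and compute and a tool call to move; the robot and the scene stay as the last step left them, time stands still between calls to the robot, and variables do not carry over. Pictures are saved under pics/ and viewed, at most 10 in all, crops included, and the job is handed in when it is done.

Besides the shell and the picture viewer there is one more tool, called after "Call:" by a JSON object that holds its "op" and its "data", one argument or row to a line. carry_out: Moves the arm, as the interface text tells. Its arguments: {"type":"object","properties":{"series":{"type":"array"},"squeeze":{"type":"number"}},"required":["series"]}

```bash
mkdir -p pics; cat > h.py <<'E'
import numpy as np, cv2
from rig import robot
def snap(n,f):
    o=robot.get_obs(); p,d=robot.snapshot(n); cv2.imwrite(f'pics/{f}.png',p[:,:,::-1]); np.savez(f'pics/{f}.npz',p=p,d=d,pos=o['position'],ori=o['orientation']); return p,d
def world(n,f,u,v,z=None,r=1):
    """pixel -> world by depth (median patch), or on the plane of height z"""
    D=np.load(f'pics/{f}.npz'); c=robot.camera_params(n); K=c['camera_matrix']
    ray=np.linalg.inv(K)@np.array([u,v,1.])
    if n=='wrist':
        from scipy.spatial.transform import Rotation as Ro
        T=np.eye(4);T[:3,:3]=Ro.from_euler('xyz',D['ori'],degrees=True).as_matrix();T[:3,3]=D['pos'];T=T@np.array(c['T_tool_cam'])
        R,o=T[:3,:3],T[:3,3]
    else:
        R=np.array(c['R']).T;o=-R@np.array(c['t'])
    if z is None:
        q=D['d'][int(v)-r:int(v)+r+1,int(u)-r:int(u)+r+1];s=np.median(q[q>0])
    else: s=(z-o[2])/(R@ray)[2]
    return o+R@ray*s
E
python3 - <<'E'
from h import *
for n in('scene','top'):
    snap(n,n+'0'); c=robot.camera_params(n);R=np.array(c['R']);print(n,-R.T@np.array(c['t']),R[2],c['camera_matrix'][0][0])
print(robot.camera_params('wrist')); print(robot.get_obs())
E
```

```text
scene [ 1.46603362 -0.59569901  0.82820618] [-0.70264739  0.43193263 -0.56543863] 527.6477343693512
top [ 0.45179708 -0.03415222  1.10500762] [ 0.12901961 -0.0161696  -0.9915102 ] 495.868116254081
{'camera_matrix': array([[362.14910153,   0.        , 323.6766582 ],
       [  0.        , 362.14910153, 240.46744804],
       [  0.        ,   0.        ,   1.        ]]), 'T_tool_cam': array([[-4.14665235e-04, -9.48303579e-01, -3.17364381e-01,
         8.11945215e-02],
       [ 9.99998988e-01, -8.25065666e-04,  1.15875609e-03,
        -7.97294764e-04],
       [-1.36069900e-03, -3.17363580e-01,  9.48302961e-01,
        -1.41592072e-01],
       [ 0.00000000e+00,  0.00000000e+00,  0.00000000e+00,
         1.00000000e+00]])}
{'clock': 0.1, 'joints': array([ 5.55723697e+01,  9.10962615e+00,  9.15658223e+01,  7.93005303e-04,
        7.94227215e+01, -1.20385314e+01]), 'qd': array([-0.10437178, -0.02071185, -0.17156104, -0.12728981, -0.06450935,
       -0.00299532]), 'effort': array([-6.40162289e-04, -3.96995687e+01, -3.32335103e+01, -3.40616916e-04,
        4.27104678e-03, -6.37381220e-06]), 'position': array([0.21872186, 0.5311878 , 0.23040205]), 'orientation': array([-1.79904152e+02, -2.12373772e-02,  1.57610737e+02]), 'force': array([-0.09183226, -0.73281763, -0.08796448]), 'ft_torque': array([-0.00112893, -0.02797495,  0.01979522]), 'grip_force': 0.0, 'width': 0.08534372285864773}
```

View pics/scene0.png

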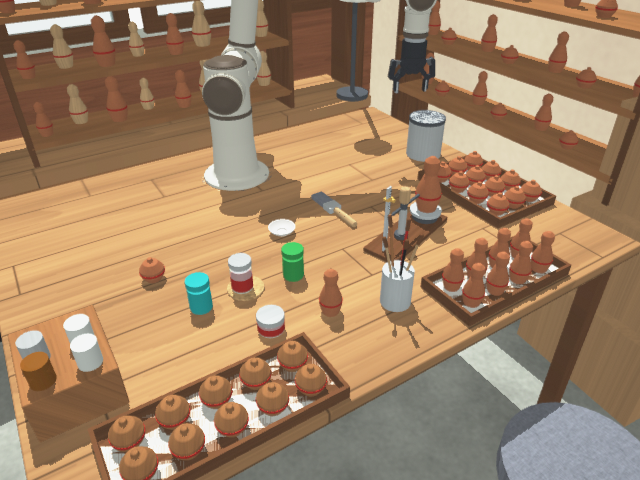

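View pics/top0.png

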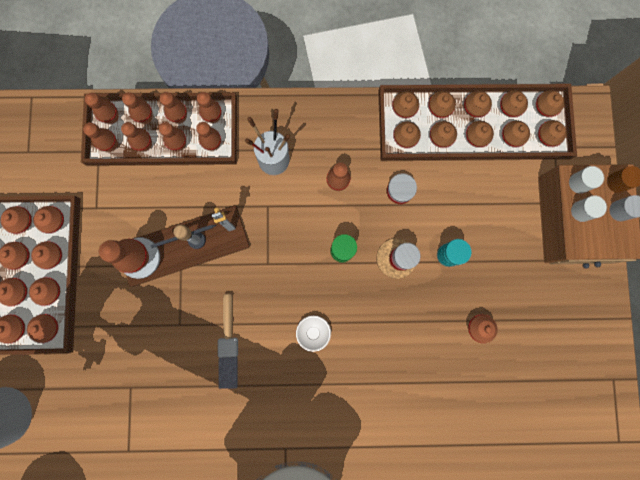

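The scene picture shows four jar candidates: red with a steel lid on the cork mat (241,272), squat (270,322), green (292,262) and turquoise (199,293). The paint_jar is the one at (241,272), which in the top view has its lid at (405,256) on the mat at (397,258). The stand is at scene (405,230) and top (185,245). I'll confirm with one enlarged composite.

```bash
python3 - <<'E'
from h import *
s=cv2.imread('pics/scene0.png');t=cv2.imread('pics/top0.png')
c=lambda im,x,y:cv2.resize(im[y:y+75,x:x+100],(400,300),interpolation=cv2.INTER_CUBIC)
cv2.imwrite('pics/c1.png',np.vstack([np.hstack([c(s,200,235),c(s,360,175)]),np.hstack([c(t,350,220),c(t,160,190)])]))
for n,f,u,v in [('top','top0',405,256),('top','top0',397,239),('top','top0',181,231),('scene','scene0',240,258),('scene','scene0',404,190),('scene','scene0',241,280)]: print(n,u,v,world(n,f,u,v).round(4))
E
```

```text
top 405 256 [ 0.5427 -0.2321  0.0896]
top 397 239 [ 0.5889 -0.2322  0.004 ]
top 181 231 [0.5893 0.21   0.162 ]
scene 240 258 [ 0.5417 -0.2314  0.0904]
scene 404 190 [0.5968 0.2049 0.163 ]
scene 241 280 [ 0.5694 -0.2459  0.0502]
```

View pics/c1.png

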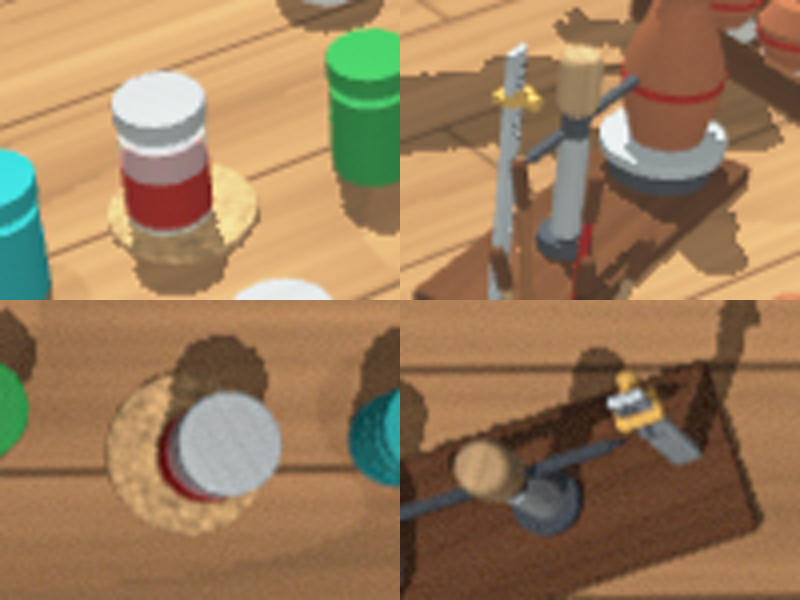

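The crop confirms it: a red-filled glass jar with a steel lid on the cork mat, with lid centre at top (407,256) and mat centre at about (397,258). The knob is at top (182,232), the clip at scene (389,199) and the pointer tip at scene (392,214). I'll start moving, with some tilt so I can identify the kinematics.

Call:
{"op": "carry_out", "data": {
  "series": [
    [[-20,-20,-12,0,0,0,1],[-35,-35,-12,0,0,0,1],[-35,-35,-12,0,0,0,1],[-35,-35,-12,0,0,0,1],[-35,-35,-12,0,0,0,1],[-35,-35,-12,0,0,0,1],[-35,-35,-12,0,0,0,1],[-35,-35,-12,0,0,0,1],[-35,-35,-8,0,0,0,1],[-35,-35,0,0,0,0,1],[-35,-35,0,0,0,0,1],[-35,-35,0,0,0,0,1]]
  ]
}}

```text
clock: 1.1
position: [0.4029, 0.0885, 0.3187]
orientation: [180.0, 0.0, 157.6]
force: [1.1, -0.3, 0.1]
width: 0.0852
grip_force: 0.0
```

```bash
python3 - <<'E'
from h import *
import json
o=robot.get_obs(); L=[([55.571,9.076,91.501,0,79.423,-12.038],[.21872,.53119,.2304],[-179.904,-.021,157.611])]
L.append([o[k].tolist() for k in('joints','position','orientation')]); json.dump(L,open('kin.json','w')); print(L[-1],o['clock'])
T=lambda u,v,z:world('top','top0',u,v,z).round(4)
print('lid',T(407.25,256,.09),'mat',T(397.1,257.8,.006),'knob',T(182,232.5,.163),'tubebase',T(196.5,240.5,.02))
print('turq',T(455,252,.085),'green',T(344,248,.085),'squat',T(402,187,.045),'bell',T(482,328,.06),'dish',T(313,333,.02))
print('clip',world('scene','scene0',389,199).round(4),'clipTop',T(219,214,.16), 'fig',world('top','top0',112,250).round(3))
E
```

```text
[[-4.513067426605354, -18.961160240386054, 107.96923097162367, 0.0068592866501181425, 90.96378794674776, -72.11906497907785], [0.4028889664513854, 0.08850907984337619, 0.31866519005516325], [179.98483250456187, 0.024676247896963276, 157.60611134704345]] 1.1
lid [ 0.5426 -0.2367  0.09  ] mat [ 0.5464 -0.2306  0.006 ] knob [0.5862 0.2078 0.163 ] tubebase [0.5885 0.2124 0.02  ]
turq [ 0.5502 -0.3374  0.085 ] green [ 0.5612 -0.107   0.085 ] squat [ 0.6984 -0.2397  0.045 ] bell [ 0.3928 -0.3935  0.06  ] dish [ 0.385  -0.0411  0.02  ]
clip [0.6231 0.135  0.1722] clipTop [0.6219 0.1383 0.16  ] fig [0.55  0.325 0.198]
```

Call:
{"op": "carry_out", "data": {
  "series": [
    [[-13,-32,0,-0.045,-0.105,0,1],[-13,-32,0,-0.045,-0.105,0,1],[-13,-32,0,-0.045,-0.105,0,1],[-13,-32,0,-0.045,-0.105,0,1],[-13,-32,0,-0.045,-0.105,0,1]]
  ]
}}

```text
clock: 1.52
position: [0.4018, -0.0681, 0.3176]
orientation: [166.9, 27.4, 154.4]
force: [-0.1, 0.2, 0.0]
width: 0.085
grip_force: 0.0
```

```bash
cat > kin.py <<'E'
import numpy as np, json
from scipy.spatial.transform import Rotation as Ro
from scipy.optimize import least_squares
S=json.load(open('kin.json'))
# p: d1,a2,d4,lat shoulder,d6,lat wrist,a3 ; s4,s6 signs
def fk(q,p,s4=1,s6=1):
    q=np.radians(q); r=lambda a,t:Ro.from_euler(a,t)
    R=r('z',q[0]); X=R.apply([0,p[3],p[0]])
    R=R*r('y',q[1]); X=X+R.apply([0,0,p[1]])
    R=R*r('y',q[2]); X=X+R.apply([p[6],0,p[2]])
    R=R*r('z',s4*q[3])*r('y',q[4]); X=X+R.apply([0,p[5],p[4]])
    R=R*r('z',s6*q[5]); return X,R
def fit(s4,s6,n):
    def f(p):
        e=[]
        for q,x,o in S: e+=list(fk(q,p,s4,s6)[0]-x)
        return np.array(e+list(.02*(np.array(p)[5:7])))*1000
    return least_squares(f,[.26,.365,.513,.12,.3,0,0])
E
python3 - <<'E'
from h import *
import json
o=robot.get_obs(); L=json.load(open('kin.json'));L.append([o[k].tolist() for k in('joints','position','orientation')]); json.dump(L,open('kin.json','w')); print(L[-1],o['clock'])
from kin import *
for s4 in(1,-1):
    r=fit(s4,1,0); print(s4,r.x.round(4),r.cost)
    for s6 in(1,-1):
        print(s6,[(fk(q,r.x,s4,s6)[1].inv()*Ro.from_euler('xyz',o,degrees=True)).as_rotvec(True).round(1) for q,x,o in S])
E
```

```text
[[-43.6848791084025, -49.017293768160194, 130.37914465136066, 21.337979644776706, 77.2443462435323, -112.12493124785028], [0.40177870969935703, -0.06806640029174617, 0.3175921538289856], [166.88668642616207, 27.35757801318525, 154.44610603806845]] 1.5167
1 [ 0.2799  0.3751  0.5157  0.1248  0.3034 -0.0048  0.0218] 0.4372425012457335
1 [array([ 0.1,  0.1, 90. ]), array([-0., -0., 90.]), array([ 0., -0., 90.])]
-1 [array([ 0.1,  0.1, 65.9]), array([ -0. ,   0. , -54.2]), array([  -0. ,   -0. , -134.2])]
-1 [-1.318  -0.5125  0.2942 -0.2537 -0.2988  0.3832 -1.8288] 2036.9791197995412
1 [array([ 0.1,  0.1, 90. ]), array([-0., -0., 90.]), array([-18.3, -43.4,  95. ])]
-1 [array([ 0.1,  0.1, 65.9]), array([ -0. ,   0. , -54.2]), array([ -35.8,   35.8, -117.9])]
```

```bash
cat >> kin.py <<'E'
P=fit(1,1,0).x
LO=np.array([-166.64,-54.1,10.49,-73.88,9.74,-171.62]);HI=np.array([166.64,131.32,154.53,253.88,151.15,171.62])
Z90=Ro.from_euler('z',90,degrees=True)
def tool(q): X,R=fk(q,P); return X,R*Z90
def ik(X,R,q0,tol=1):
    def f(q):
        x,r=tool(q); return np.r_[(x-X)*1000,(R.inv()*r).as_rotvec(True)*3]
    s=least_squares(f,np.clip(q0,LO+.1,HI-.1),bounds=(LO,HI)); return s.x,np.sqrt(2*s.cost)
def frame(phi,al,flip=0):
    "tool z: azimuth phi, al deg below level; tool x (camera side) up, or down if flip"
    p,a=np.radians([phi,al]); z=np.array([np.cos(a)*np.cos(p),np.cos(a)*np.sin(p),-np.sin(a)])
    x=np.array([np.sin(a)*np.cos(p),np.sin(a)*np.sin(p),np.cos(a)])*(-1 if flip else 1)
    return Ro.from_matrix(np.c_[x,np.cross(z,x),z])
JAR=np.array([.5427,-.2355,0])
E
python3 - <<'E'
from kin import *
q0=S[-1][0]
print(tool(q0)[0],(tool(q0)[1]).as_euler('xyz',True))
for al in(25,):
  for phi in(-30,-15,0,15,30):
    for fl in(0,1):
      R=frame(phi,al,fl); z=R.apply([0,0,1]); X=JAR+[0,0,.05]+.019*z
      best=None
      for j4 in(40,120,200):
        for j6 in(-120,0,120):
          q,e=ik(X,R,[-60,-20,120,j4,60,j6])
          if e<3: best=q; q2,e2=ik(X-.1*z,R,q); print(al,phi,fl,q.round(0),'| back',q2.round(0),round(e2,1)); break
        if best is not None: break
E
```

```text
[ 0.40178878 -0.06843453  0.31758789] [166.88668643  27.35757801 154.44610604]
25 -30 0 [-41.  15. 138. 164.  39. -82.] | back [-45.  -9. 155. 154.  32. -74.] 0.8
25 -30 1 [-41.  15. 138. 164.  39.  98.] | back [-45.  -9. 155. 154.  32. 106.] 0.8
25 -15 0 [-52.  16. 137. 130.  45. -67.] | back [-65.  -8. 154. 109.  47. -53.] 0.0
25 -15 1 [-52.  16. 137. 130.  45. 113.] | back [-65.  -8. 154. 109.  47. 127.] 0.0
25 0 0 [-59.  19. 132. 104.  54. -59.] | back [-75.   2. 144.  88.  61. -52.] 0.0
25 0 1 [-59.  19. 132. 104.  54. 121.] | back [-75.   2. 144.  88.  61. 128.] 0.0
25 15 0 [-63.  24. 124.  86.  63. -54.] | back [-76.  13. 131.  74.  71. -52.] 0.0
25 15 1 [-63.  24. 124.  86.  63. 126.] | back [-76.  13. 131.  74.  71. 128.] 0.0
25 30 0 [-63.  30. 114.  72.  72. -52.] | back [-74.  23. 117.  63.  80. -51.] 0.0
25 30 1 [-63.  30. 114.  72.  72. 128.] | back [-74.  23. 117.  63.  80. 129.] 0.0
```

```bash
cat >> kin.py <<'E'
def run(q,rows,show=5):
    "simulate rows (n, dx,dy,dz mm, rx,ry,rz) with the model; print joints"
    X,R=tool(q)
    for r in rows:
        for i in range(int(r[0])):
            X=X+R.apply(r[1:4])/1000; R=R*Ro.from_rotvec(r[4:7]); qo=q; q,e=ik(X,R,q)
            rate=np.abs(q-qo)*12/np.array([147.25,147.25,180,180,180,180])
            if e>1 or rate.max()>.7: print('  warn',i,e.round(1),rate.round(2))
        print(X.round(3),q.round(0))
    return q
def rel(q,X,R):
    x,r=tool(q); rv=(r.inv()*R).as_rotvec(); return (r.inv().apply(X-x)*1000).round(1),rv.round(3),np.degrees(np.linalg.norm(rv)).round(1)
E
python3 - <<'E'
from kin import *
R=frame(10,25); z=R.apply([0,0,1]); G=JAR+[0,0,.05]+.019*z; pre=G-.1*z; hi=pre+[0,0,.12]
q0=np.array(S[-1][0])
print('G',G,'pre',pre,'hi',hi)
d,rv,a=rel(q0,hi,R); print(d,rv,a)
n=int(np.ceil(a/7)); print(n)
q=run(q0,[[6,*(d/6),0,0,0],[n,0,0,0,*(rv/n)]])
print('B'); q=run(q0,[[n,*0*d,*(rv/n)]])
d,rv2,a=rel(q,pre,R);print(d,a)
# inversion
qg,e=ik(G,R,q)
for tgt in([.45,-.2,.40],[.5,-.2,.35],[.45,-.1,.4]):
  for al2 in(-20,0):
    for phi2 in(10,30,50,70):
      Ri=frame(phi2,al2,1); qi,e=ik(np.array(tgt),Ri,qg+[0,0,0,0,0,180]); lid=Ri.apply(R.inv().apply([0,0,1]))
      print(tgt,al2,phi2,qi.round(0),e.round(1),'lid z',lid[2].round(2))
E
```

```text
G [ 0.55965824 -0.2325098   0.04197025] pre [ 0.47040435 -0.24824767  0.08423208] hi [ 0.47040435 -0.24824767  0.20423208]
[ -71.8 -166.5  130.4] [-0.767  0.316  2.513] 151.6
22
[ 0.47  -0.248  0.204] [ -56.  -15.  122.   29.   59. -136.]
[ 0.47  -0.248  0.204] [-76. -11. 136.  71.  73. -31.]
B
  warn 14 3.8 [0.1  0.   0.05 0.11 0.04 0.36]
  warn 15 7.6 [0.09 0.   0.05 0.1  0.03 0.36]
  warn 16 11.8 [0.08 0.   0.05 0.1  0.02 0.37]
  warn 17 16.3 [0.07 0.   0.05 0.09 0.02 0.37]
  warn 18 21.1 [0.06 0.   0.05 0.08 0.01 0.38]
  warn 19 26.1 [0.05 0.   0.04 0.07 0.   0.39]
  warn 20 31.3 [0.03 0.   0.04 0.06 0.01 0.39]
  warn 21 36.6 [0.02 0.   0.03 0.05 0.03 0.4 ]
[ 0.402 -0.068  0.318] [-79. -54. 147.  63.  98.  -2.]
[-195.3  192.5   95.6] 10.4
[0.45, -0.2, 0.4] -20 10 [-81. -18. 146. 106. 103. 143.] 0.0 lid z -1.0
[0.45, -0.2, 0.4] -20 30 [-78.   1. 130.  95. 116. 143.] 0.0 lid z -1.0
[0.45, -0.2, 0.4] -20 50 [-72.  15. 114.  86. 127. 146.] 0.0 lid z -1.0
[0.45, -0.2, 0.4] -20 70 [-65.  26.  99.  81. 138. 149.] 0.0 lid z -1.0
[0.45, -0.2, 0.4] 0 10 [-84. -35. 143.  89.  94. 162.] 0.0 
[... 670 characters left out ...]
5] 0 50 [-68.  14. 108.  74. 114. 145.] 0.0 lid z -0.91
[0.5, -0.2, 0.35] 0 70 [-62.  27.  91.  67. 126. 145.] 0.0 lid z -0.91
[0.45, -0.1, 0.4] -20 10 [-74. -31. 155. 108. 101. 146.] 16.6 lid z -1.0
[0.45, -0.1, 0.4] -20 30 [-73. -14. 143.  98. 113. 145.] 0.0 lid z -1.0
[0.45, -0.1, 0.4] -20 50 [-68.   4. 127.  88. 123. 143.] 0.0 lid z -1.0
[0.45, -0.1, 0.4] -20 70 [-60.  17. 112.  81. 134. 145.] 0.0 lid z -1.0
[0.45, -0.1, 0.4] 0 10 [-79. -54. 153.  90.  93. 171.] 12.6 lid z -0.91
[0.45, -0.1, 0.4] 0 30 [-77. -30. 140.  84. 106. 159.] 0.0 lid z -0.91
[0.45, -0.1, 0.4] 0 50 [-70.  -8. 124.  76. 116. 150.] 0.0 lid z -0.91
[0.45, -0.1, 0.4] 0 70 [-62.   8. 108.  68. 127. 147.] 0.0 lid z -0.91
```

Call:
{"op": "carry_out", "data": {
  "series": [
    [[-12,-27.8,21.7,0,0,0,1],[-12,-27.8,21.7,0,0,0,1],[-12,-27.8,21.7,0,0,0,1],[-12,-27.8,21.7,0,0,0,1],[-12,-27.8,21.7,0,0,0,1],[-12,-27.8,21.7,0,0,0,1],[0,0,0,-0.035,0.0145,0.114,1],[0,0,0,-0.035,0.0145,0.114,1],[0,0,0,-0.035,0.0145,0.114,1],[0,0,0,-0.035,0.0145,0.114,1],[0,0,0,-0.035,0.0145,0.114,1],[0,0,0,-0.035,0.0145,0.114,1],[0,0,0,-0.035,0.0145,0.114,1],[0,0,0,-0.035,0.0145,0.114,1],[0,0,0,-0.035,0.0145,0.114,1],[0,0,0,-0.035,0.0145,0.114,1],[0,0,0,-0.035,0.0145,0.114,1],[0,0,0,-0.035,0.0145,0.114,1]]
  ]
}}

```text
clock: 3.02
position: [0.4698, -0.2467, 0.2032]
orientation: [136.1, -24.2, 92.5]
force: [-0.2, -0.0, -0.1]
width: 0.0855
grip_force: 0.0
```

Call:
{"op": "carry_out", "data": {
  "series": [
    [[0,0,0,-0.035,0.0145,0.114,1],[0,0,0,-0.035,0.0145,0.114,1],[0,0,0,-0.035,0.0145,0.114,1],[0,0,0,-0.035,0.0145,0.114,1],[0,0,0,-0.035,0.0145,0.114,1],[0,0,0,-0.035,0.0145,0.114,1],[0,0,0,-0.035,0.0145,0.114,1],[0,0,0,-0.035,0.0145,0.114,1],[0,0,0,-0.035,0.0145,0.114,1],[0,0,0,-0.035,0.0145,0.114,1],[0,0,0,0,0,0,1]]
  ]
}}

```text
clock: 3.93
position: [0.4694, -0.2451, 0.2021]
orientation: [-179.1, -64.9, 9.3]
force: [0.1, -0.6, -0.4]
width: 0.0857
grip_force: 0.0
```

```bash
cat >> kin.py <<'E'
def now(o):
    "refit model with the present state, return joints"
    S.append([o[k].tolist() for k in('joints','position','orientation')]); json.dump(S,open('kin.json','w'))
    P[:]=fit(1,1,0).x; return np.array(o['joints'])
E
python3 - <<'E'
from h import *; from kin import *
o=robot.get_obs(); q=now(o); print(o['clock'],q.round(1),o['position'],o['orientation'],P.round(4))
R=frame(10,25); z=R.apply([0,0,1]); G=JAR+[0,0,.05]+.019*z
print(frame(10,25).as_euler('xyz',True),rel(q,G-.1*z,R))
snap('wrist','w1')
E
```

```text
3.9333 [-75.9  -8.1 134.8  71.3  72.5 -32.5] [ 0.46941132 -0.24513105  0.20213915] [-179.10561513  -64.86461614    9.28767862] [2.983e-01 3.850e-01 5.187e-01 1.197e-01 3.055e-01 2.000e-04 4.760e-02]
[180. -65.  10.] (array([-106.5,    4. ,   50.5]), array([-0.004,  0.002, -0.005]), np.float64(0.4))
```

View pics/w1.png

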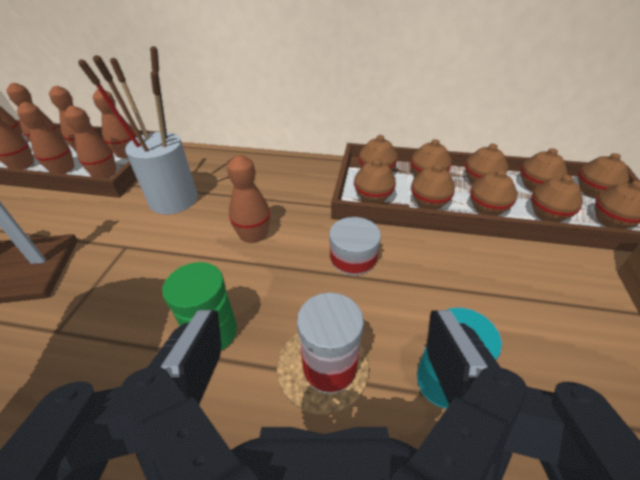

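The wrist view shows the lid's top face centred at about (331,318) and the mat spanning columns 278 to 370, centred at about (324,371). Green is at (197,300) and turquoise at (465,345), both clear of the fingers.

```bash
python3 - <<'E'
from h import *; from kin import *
P[:]=fit(1,1,0).x
print('lid',world('wrist','w1',331,318,.09),'depth',world('wrist','w1',331,318),'mat',world('wrist','w1',324,370,.006))
D=np.load('pics/w1.npz');p=D['p'].astype(int)
# lid top pixels by depth height, fit circle
pts=np.array([world('wrist','w1',u,v) for u in range(290,372) for v in range(285,350)]); m=pts[(abs(pts[:,2]-.09)<.006)]
print('lid pts',len(m),(m.min(0)+m.max(0))/2,m.max(0)-m.min(0))
t=np.array([[*world('top','top0',u,v),*np.load('pics/top0.npz')['p'][v,u]] for u in range(370,425) for v in range(232,284)])
m=t[abs(t[:,2]-.09)<.008]; print('top lid',len(m),(m[:,:3].min(0)+m[:,:3].max(0))/2,np.ptp(m[:,:3],axis=0))
E
```

```text
lid [ 0.54239321 -0.23805944  0.09      ] depth [ 0.54305137 -0.23795839  0.08902369] mat [ 0.53959909 -0.2322237   0.006     ]Traceback (most recent call last):
  File "<stdin>", line 6, in <module>
  File "h.py", line 7, in world
    D=np.load(f'pics/{f}.npz'); c=robot.camera_params(n); K=c['camera_matrix']
                                  ~~~~~~~~~~~~~~~~~~~^^^
ValueError: time passes only in moves, steps and waits
```

Call:
{"op": "carry_out", "data": {
  "series": [
    [[-18,0.9,8.5,-0.004,0.002,-0.005,1],[-18,0.9,8.5,0,0,0,1],[-18,0.9,8.5,0,0,0,1],[-18,0.9,8.5,0,0,0,1],[-18,0.9,8.5,0,0,0,1],[-17,0.9,8.5,0,0,0,1],[0,0,15,0,0,0,1],[0,0,20,0,0,0,1],[0,0,20,0,0,0,1],[0,0,20,0,0,0,1],[0,0,5,0,0,0,1],[0,0,0,0,0,0,1],[0,0,0,0,0,0,1]]
  ]
}}

```text
clock: 5.07
position: [0.5433, -0.2398, 0.0513]
orientation: [179.2, -65.0, 10.9]
force: [-0.2, -0.0, -0.1]
width: 0.0855
grip_force: 0.0
```

```bash
python3 - <<'E'
from h import *; from kin import *
JAR[:2]=.5426,-.237
o=robot.get_obs(); q=now(o); print(o['clock'],q.round(1),o['position'],o['orientation'],o['force'],P.round(4))
R=frame(10,25); z=R.apply([0,0,1]); G=JAR+[0,0,.05]+.019*z
print(G,rel(q,G,R))
snap('wrist','w2')
E
```

```text
5.0667 [-64.4  23.5 125.9  89.6  60.8 -56.3] [ 0.54330204 -0.23975885  0.05129208] [179.19726524 -65.00311581  10.92567313] [-0.22515524 -0.04671222 -0.08837698] [2.982e-01 3.850e-01 5.187e-01 1.197e-01 3.055e-01 2.000e-04 4.750e-02]
[ 0.55955824 -0.2340098   0.04197025] (array([-1.2, -2.8, 19.4]), array([-0.001, -0.   ,  0.007]), np.float64(0.4))
```

View pics/w2.png

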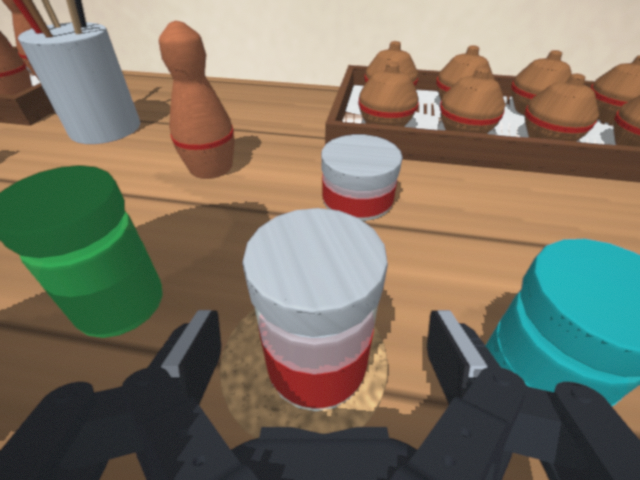

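Call:
{"op": "carry_out", "data": {
  "series": [
    [[-0.6,-1.4,8,0,0,0.007,1],[-0.6,-1.4,10,0,0,0,1],[0,0,4,0,0,0,1],[0,0,0,0,0,0,0.5],[0,0,0,0,0,0,0.4],[0,0,0,0,0,0,0.3],[0,0,0,0,0,0,0.3],[0,0,0,0,0,0,0.3],[0,0,0,0,0,0,0.3],[0,0,0,0,0,0,0.3],[0,0,0,0,0,0,0.3],[0,0,0,0,0,0,0.3]]
  ],
  "squeeze": 40
}}

```text
clock: 6.12
position: [0.5619, -0.2335, 0.0409]
orientation: [-179.7, -65.0, 9.7]
force: [-0.0, 0.9, 1.8]
width: 0.0508
grip_force: 41.7
```

```bash
python3 - <<'E'
from h import *; from kin import *
o=robot.get_obs(); q=now(o); print(o['clock'],q.round(1),o['position'],o['orientation'],o['force'],o['width'],o['grip_force'])
X,R=tool(q)
# lift vertically then raise tool: candidates for the inversion path
up=R.inv().apply([0,0,1]); print('up in tool',up.round(3))
Ri=frame(30,-20,1)
for tgt in([.5,-.2,.35],[.5,-.22,.33],[.52,-.2,.38]):
    q1=run(q,[[8,*(up*25),0,0,0]])
    d,rv,a=rel(q1,np.array(tgt),Ri); n=int(np.ceil(a/6.5)); print(tgt,d,rv,a,n)
    q2=run(q1,[[5,*(d/5),0,0,0],[n,0,0,0,*(rv/n)]])
    # pure roll alternative: level tool up 45 about y then roll pi
    print('alt'); q3=run(q1,[[5,*(d/5),0,0,0],[7,0,0,0,0,.109,0],[26,0,0,0,0,0,np.pi/26]]); print(tool(q3)[1].apply(up))
E
```

```text
6.1167 [-61.5  26.1 124.2  92.7  59.4 -56.8] [ 0.56194587 -0.23350886  0.04090477] [-179.74299752  -65.0211098     9.71246315] [-0.01915188  0.93216101  1.76558396] 0.050753937219828966 41.67382836341858
up in tool [ 0.906 -0.002 -0.422]
[ 0.562 -0.234  0.241] [-62.  -5. 126.  76.  62. -24.]
[0.5, -0.2, 0.35] [ 75.5 -43.9 -96. ] [ 1.177 -0.543  2.843] 179.0 28
[ 0.5  -0.2   0.35] [-68. -28. 131.  67.  74.  -7.]
[ 0.5  -0.2   0.35] [-70.  16. 123.  96. 112. 134.]
alt
[ 0.5  -0.2   0.35] [-68. -28. 131.  67.  74.  -7.]
[ 0.5  -0.2   0.35] [-71.   2. 138. 109.  99. -51.]
[ 0.5  -0.2   0.35] [-71.   2. 138. 109.  99. 129.]
[-0.10706915 -0.01878544 -0.99407409]
[ 0.562 -0.234  0.241] [-62.  -5. 126.  76.  62. -24.]
[0.5, -0.22, 0.33] [ 56.  -24.2 -90.8] [ 1.177 -0.543  2.843] 179.0 28
[ 0.5  -0.22  0.33] [-70. -24. 130.  68.  74. -11.]
[ 0.5  -0.22  0.33] [-71.  21. 120.  95. 112. 132.]
alt
[ 0.5  -0.22  0.33] [-70. -24. 130.  68.  74. -11.]
[ 0.5  -0.22  0.33] [-72.   8. 136. 108. 100. -54.]
[ 0.5  -0.22  0.33] [-72.   8. 136. 108. 100. 126.]
[-0.10706915 -0.01878544 -0.99407409]
[ 0.562 -0.234  0.241] [-62.  -5. 126.  76.  62. -24.]
[0.52, -0.2, 0.38] [111.  -40.5 -90.9] [ 1.177 -0.543  2.843] 179.0 28
[ 0.52 -0.2   0.38] [-65. -27. 126.  67.  73.  -2.]
[ 0.52 -0.2   0.38] [-68.  13. 122. 100. 109. 138.]
alt
[ 0.52 -0.2   0.38] [-65. -27. 126.  67.  73.  -2.]
[ 0.52 -0.2   0.38] [-67.  -2. 137. 112.  95. -46.]
[ 0.52 -0.2   0.38] [-67.  -2. 137. 112.  95. 134.]
[-0.10706915 -0.01878544 -0.99407409]
```

Call:
{"op": "carry_out", "data": {
  "series": [
    [[4.5,0,-2.1,0,0,0,0.3],[13.6,0,-6.3,0,0,0,0.3],[22.7,0,-10.6,0,0,0,0.3],[22.7,0,-10.6,0,0,0,0.3],[22.7,0,-10.6,0,0,0,0.3],[22.7,0,-10.6,0,0,0,0.3],[22.7,0,-10.6,0,0,0,0.3],[22.7,0,-10.6,0,0,0,0.3],[22.7,0,-10.6,0,0,0,0.3],[15,-9,-19,0,0,0,0.3],[15,-9,-19,0,0,0,0.3],[15,-9,-19,0,0,0,0.3],[15,-9,-19,0,0,0,0.3],[15,-9,-19,0,0,0,0.3],[0,0,0,0,0,0,0.3]]
  ]
}}

```text
clock: 7.37
position: [0.5001, -0.1994, 0.3488]
orientation: [179.2, -65.1, 10.7]
force: [0.8, -1.2, -1.0]
width: 0.051
grip_force: 42.5
```

```bash
python3 - <<'E'
from h import *; from kin import *
o=robot.get_obs(); q=now(o); print(o['clock'],q.round(1),o['position'],o['orientation'],o['force'],o['width'],o['grip_force'])
snap('top','t2'); q=run(q,[[7,0,0,0,0,.109,0],[26,0,0,0,0,0,np.pi/26]])
s=cv2.imread('pics/t2.png'); cv2.imwrite('pics/t2c.png',cv2.resize(s[210:300,350:470],(800,600),interpolation=cv2.INTER_CUBIC))
E
```

```text
7.3667 [-68.3 -28.4 131.   67.4  74.   -7.2] [ 0.50008325 -0.19935377  0.34878608] [179.16441949 -65.11346456  10.66613329] [ 0.84824702 -1.19274624 -1.04797347] 0.05100552756023748 42.47804045677185
[ 0.5   -0.199  0.349] [-71.   3. 138. 109.  99. -51.]
[ 0.5   -0.199  0.349] [-71.   3. 138. 109.  99. 129.]
```

View pics/t2c.png

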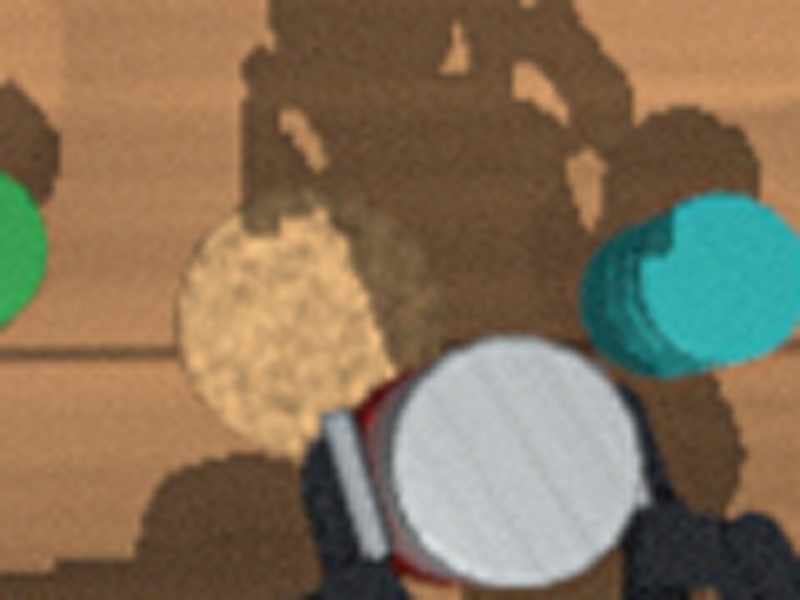

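The jar is lifted upright in the grip. The mat is now exposed, spanning 178 to 442 by 190 to 458 in the crop, so its centre is at pixel (396.5,258.6). Next I turn the jar over.

Call:
{"op": "carry_out", "data": {
  "series": [
    [[0,0,0,0,0.05,0,0.3],[0,0,0,0,0.109,0,0.3],[0,0,0,0,0.109,0,0.3],[0,0,0,0,0.109,0,0.3],[0,0,0,0,0.109,0,0.3],[0,0,0,0,0.109,0,0.3],[0,0,0,0,0.109,0,0.3],[0,0,0,0,0.059,0,0.3],[0,0,0,0,0,0.061,0.3],[0,0,0,0,0,0.12,0.3],[0,0,0,0,0,0.12,0.3],[0,0,0,0,0,0.12,0.3],[0,0,0,0,0,0.12,0.3],[0,0,0,0,0,0.12,0.3],[0,0,0,0,0,0.12,0.3],[0,0,0,0,0,0.12,0.3],[0,0,0,0,0,0.12,0.3],[0,0,0,0,0,0.12,0.3],[0,0,0,0,0,0.12,0.3],[0,0,0,0,0,0.12,0.3]]
  ]
}}

```text
clock: 9.08
position: [0.5009, -0.199, 0.3422]
orientation: [-71.2, -9.7, -83.5]
force: [0.3, -0.9, -1.7]
width: 0.051
grip_force: 42.5
```

Call:
{"op": "carry_out", "data": {
  "series": [
    [[0,0,0,0,0,0.12,0.3],[0,0,0,0,0,0.12,0.3],[0,0,0,0,0,0.12,0.3],[0,0,0,0,0,0.12,0.3],[0,0,0,0,0,0.12,0.3],[0,0,0,0,0,0.12,0.3],[0,0,0,0,0,0.12,0.3],[0,0,0,0,0,0.12,0.3],[0,0,0,0,0,0.12,0.3],[0,0,0,0,0,0.12,0.3],[0,0,0,0,0,0.12,0.3],[0,0,0,0,0,0.12,0.3],[0,0,0,0,0,0.12,0.3],[0,0,0,0,0,0.12,0.3],[0,0,0,0,0,0.08,0.3],[0,0,0,0,0,0,0.3],[0,0,0,0,0,0,0.3],[0,0,0,0,0,0,0.3],[0,0,0,0,0,0,0.3],[0,0,0,0,0,0,0.3]]
  ]
}}

```text
clock: 10.75
position: [0.5007, -0.1992, 0.344]
orientation: [0.2, 71.3, 10.1]
force: [0.1, -0.0, -2.1]
width: 0.0512
grip_force: 42.4
```

Call:
{"op": "carry_out", "data": {
  "series": [
    [[0,0,0,0,0,0,0.3],[0,0,0,0,0,0,0.3],[0,0,0,0,0,0,0.3],[0,0,0,0,0,0,0.3],[0,0,0,0,0,0,0.3],[0,0,0,0,0,0,0.3],[0,0,0,0,0,0,0.3],[0,0,0,0,0,0,0.3],[0,0,0,0,0,0,0.3]]
  ]
}}

```text
clock: 11.5
position: [0.5006, -0.1991, 0.3443]
orientation: [0.2, 71.3, 10.1]
force: [1.5, -0.3, -3.1]
width: 0.0513
grip_force: 42.4
```

```bash
python3 - <<'E'
from h import *; from kin import *
o=robot.get_obs(); q=now(o); print(o['clock'],q.round(1),o['position'],o['orientation'],o['force'],o['width'],o['grip_force'])
G=Ro.from_euler('xyz',[-179.743,-65.021,9.712],degrees=True); up=G.inv().apply([0,0,1])
print('lid dir',tool(q)[1].apply(up)); snap('scene','s2')
s=cv2.imread('pics/s2.png'); cv2.imwrite('pics/s2c.png',cv2.resize(s[120:320,150:350],(500,500)))
E
```

```text
11.5 [-70.4   3.3 138.4 109.1  98.8 128.3] [ 0.50062293 -0.19914306  0.34430676] [ 0.21986564 71.27906834 10.13843906] [ 1.5327544 -0.3409159 -3.1296437] 0.05125874548537498 42.44012475013733
lid dir [-0.10725649 -0.01945757 -0.99404097]
```

View pics/s2c.png

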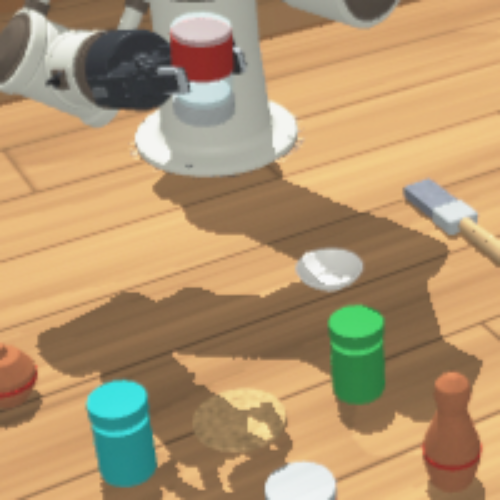

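The jar is inverted in the grip at crop (202,70): red foot up, lid down, lid direction z = -0.994, held for over a second. Now the reverse.

Call:
{"op": "carry_out", "data": {
  "series": [
    [[0,0,0,0,0,-0.061,0.3],[0,0,0,0,0,-0.12,0.3],[0,0,0,0,0,-0.12,0.3],[0,0,0,0,0,-0.12,0.3],[0,0,0,0,0,-0.12,0.3],[0,0,0,0,0,-0.12,0.3],[0,0,0,0,0,-0.12,0.3],[0,0,0,0,0,-0.12,0.3],[0,0,0,0,0,-0.12,0.3],[0,0,0,0,0,-0.12,0.3],[0,0,0,0,0,-0.12,0.3],[0,0,0,0,0,-0.12,0.3],[0,0,0,0,0,-0.12,0.3],[0,0,0,0,0,-0.12,0.3],[0,0,0,0,0,-0.12,0.3],[0,0,0,0,0,-0.12,0.3],[0,0,0,0,0,-0.12,0.3],[0,0,0,0,0,-0.12,0.3],[0,0,0,0,0,-0.12,0.3],[0,0,0,0,0,-0.12,0.3]]
  ]
}}

```text
clock: 13.22
position: [0.5006, -0.1992, 0.3443]
orientation: [-64.6, -41.5, -97.5]
force: [0.0, -0.8, -2.2]
width: 0.0507
grip_force: 42.4
```

Call:
{"op": "carry_out", "data": {
  "series": [
    [[0,0,0,0,0,-0.12,0.3],[0,0,0,0,0,-0.12,0.3],[0,0,0,0,0,-0.12,0.3],[0,0,0,0,0,-0.12,0.3],[0,0,0,0,0,-0.12,0.3],[0,0,0,0,0,-0.12,0.3],[0,0,0,0,0,-0.08,0.3],[0,0,0,0,-0.05,0,0.3],[0,0,0,0,-0.109,0,0.3],[0,0,0,0,-0.109,0,0.3],[0,0,0,0,-0.109,0,0.3],[0,0,0,0,-0.109,0,0.3],[0,0,0,0,-0.109,0,0.3],[0,0,0,0,-0.109,0,0.3],[0,0,0,0,-0.059,0,0.3],[0,0,0,0,0,0,0.3],[0,0,0,0,0,0,0.3]]
  ]
}}

```text
clock: 14.63
position: [0.5008, -0.1985, 0.3446]
orientation: [-179.9, -65.1, 9.9]
force: [0.1, 0.3, -2.5]
width: 0.0509
grip_force: 42.3
```

```bash
python3 - <<'E'
from h import *; from kin import *
o=robot.get_obs(); q=now(o); print(o['clock'],q.round(1),o['position'],o['orientation'],o['force'],o['width'],o['grip_force'])
G=Ro.from_euler('xyz',[-179.743,-65.021,9.712],degrees=True)
T=np.array([.5619+.002,-.2335+.0065,.0409])
X,R=np.array(o['position']),Ro.from_euler('xyz',o['orientation'],degrees=True)
f=lambda z:((G.inv().apply(T+[0,0,z]-X)*1000).round(1))
print('rot',(R.inv()*G).as_rotvec(),'to +80mm',f(.08),'to +6mm',f(.006),'down',G.inv().apply([0,0,-1]).round(3))
E
```

```text
14.6333 [-68.2 -27.8 131.1  67.5  73.9  -7.4] [ 0.50075386 -0.1985324   0.34460213] [-179.88031477  -65.081847      9.94074632] [ 0.12885924  0.27671138 -2.46375657] 0.05094843642184012 42.31905519962311
rot [-0.00122324 -0.00105644  0.00168748] to +80mm [-178.5   39.4  146.4] to +6mm [-245.6   39.5  177.6] down [-0.906  0.002  0.422]
```

Call:
{"op": "carry_out", "data": {
  "series": [
    [[-10,2.4,8.3,-0.001,-0.001,0.002,0.3],[-20,4.5,16.5,0,0,0,0.3],[-20,4.5,16.5,0,0,0,0.3],[-20,4.5,16.5,0,0,0,0.3],[-20,4.5,16.5,0,0,0,0.3],[-20,4.5,16.5,0,0,0,0.3],[-20,4.5,16.5,0,0,0,0.3],[-20,4.5,16.5,0,0,0,0.3],[-20,4.5,16.5,0,0,0,0.3],[-8.5,1,6.1,0,0,0,0.3],[-18,0,8.4,0,0,0,0.3],[-18,0,8.4,0,0,0,0.3],[-16,0,7.4,0,0,0,0.3],[-9,0,4.2,0,0,0,0.3],[-5,0,2.3,0,0,0,0.3],[0,0,0,0,0,0,0.3],[0,0,0,0,0,0,0.3]]
  ]
}}

```text
clock: 16.05
position: [0.5628, -0.2271, 0.0472]
orientation: [-179.3, -64.9, 9.1]
force: [0.7, 0.6, -2.3]
width: 0.0507
grip_force: 42.3
```

```bash
python3 - <<'E'
from h import *; from kin import *
o=robot.get_obs(); q=now(o); print(o['clock'],o['position'],o['orientation'],o['force'],o['width'])
G=Ro.from_euler('xyz',[-179.743,-65.021,9.712],degrees=True)
T=np.array([.5619+.002,-.2335+.0065,.0409])
X,R=np.array(o['position']),Ro.from_euler('xyz',o['orientation'],degrees=True)
print('err',(T-X)*1000,'tool',R.inv().apply(T-X)*1000,(R.inv()*G).as_rotvec())
snap('top','t3');s=cv2.imread('pics/t3.png'); cv2.imwrite('pics/t3c.png',cv2.resize(s[210:300,350:470],(800,600),interpolation=cv2.INTER_CUBIC))
E
```

```text
16.05 [ 0.56280199 -0.22705275  0.04715774] [-179.30778451  -64.94509752    9.1476066 ] [ 0.72996197  0.63559615 -2.32995224] 0.050715360942114776
err [ 1.09801388  0.05274751 -6.25774372] tool [-5.20627355  0.16644679  3.63796433] [ 0.00133044  0.00129018 -0.00417647]
```

View pics/t3c.png

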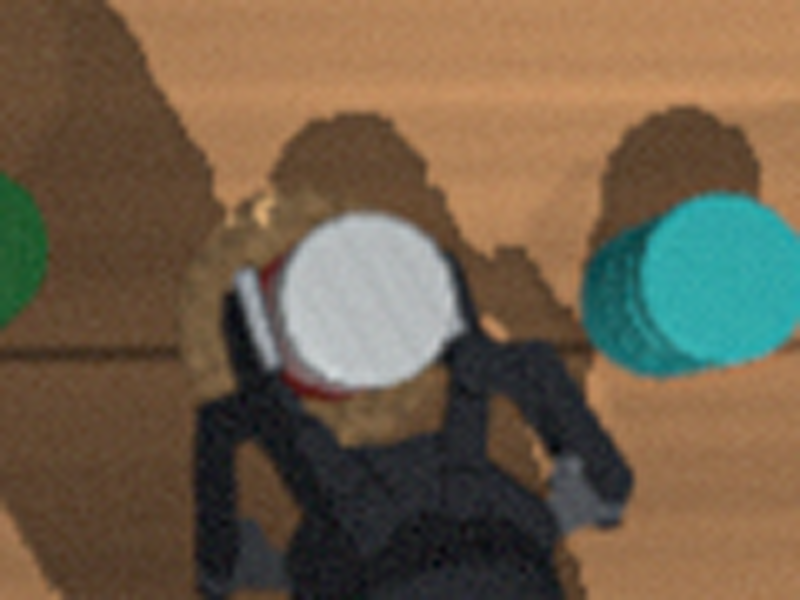

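The jar is held just above the mat, with its lid at crop (369,300). That puts the axis within about 2 mm of the mat centre. I lower gently.

Call:
{"op": "carry_out", "data": {
  "series": [
    [[-1.4,-1,1.2,0.001,0.001,-0.004,0.3],[-1.4,0,0.8,0,0,0,0.3],[-0.9,0,0.5,0,0,0,0.3],[-0.8,0,0.5,0,0,0,0.3],[-0.5,0,0.4,0,0,0,0.3],[-0.4,0,0.2,0,0,0,0.3],[0,0,0,0,0,0,0.3],[0,0,0,0,0,0,0.3]]
  ]
}}

```text
clock: 16.77
position: [0.5641, -0.2261, 0.0413]
orientation: [-180.0, -65.0, 10.0]
force: [0.4, 0.4, -1.7]
width: 0.0505
grip_force: 42.3
```

Call:
{"op": "carry_out", "data": {
  "series": [
    [[-0.3,0,0.15,0,0,0,0.3],[-0.3,0,0.15,0,0,0,0.3],[0,0,0,0,0,0,0.3],[0,0,0,0,0,0,0.3]]
  ]
}}

```text
clock: 17.1
position: [0.5642, -0.2263, 0.041]
orientation: [180.0, -65.1, 10.0]
force: [-1.4, 0.3, 0.7]
width: 0.0509
grip_force: 42.7
```

Call:
{"op": "carry_out", "data": {
  "series": [
    [[0,0,0,0,0,0,0.63],[0,0,0,0,0,0,0.68],[0,0,0,0,0,0,0.75],[0,0,0,0,0,0,0.85],[0,0,0,0,0,0,1],[0,0,0,0,0,0,1],[0,0,0,0,0,0,1],[0,0,-4,0,0,0,1],[0,0,-12,0,0,0,1],[0,0,-20,0,0,0,1],[0,0,-20,0,0,0,1],[0,0,-20,0,0,0,1],[0,0,-20,0,0,0,1],[0,0,-4,0,0,0,1]]
  ]
}}

```text
clock: 18.27
position: [0.4735, -0.2431, 0.0838]
orientation: [179.8, -65.0, 10.0]
force: [1.6, -1.0, -0.3]
width: 0.0853
grip_force: 0.0
```

```bash
python3 - <<'E'
from h import *; from kin import *
o=robot.get_obs(); q=now(o); print(o['clock'],q.round(1),o['position'],o['orientation'],o['force'],o['width'])
snap('top','t4');snap('scene','s4')
a=cv2.imread('pics/t4.png')[220:295,350:450];b=cv2.imread('pics/s4.png')[235:310,200:300]; r=lambda i:cv2.resize(i,(400,300),interpolation=cv2.INTER_CUBIC)
t=cv2.imread('pics/top0.png');s=cv2.imread('pics/scene0.png')
e=lambda im,x,y:cv2.resize(im[y:y+38,x:x+50],(400,300),interpolation=cv2.INTER_CUBIC)
cv2.imwrite('pics/c4.png',np.vstack([np.hstack([r(a),r(b)]),np.hstack([e(t,165,205),e(s,375,182)])]))
E
```

```text
18.2667 [-75.2  13.2 133.6  79.6  66.6 -53.7] [ 0.47351329 -0.24311259  0.08377229] [179.80982996 -65.00634096  10.03821053] [ 1.56770131 -0.97095226 -0.33739632] 0.08532644477016534
```

View pics/c4.png

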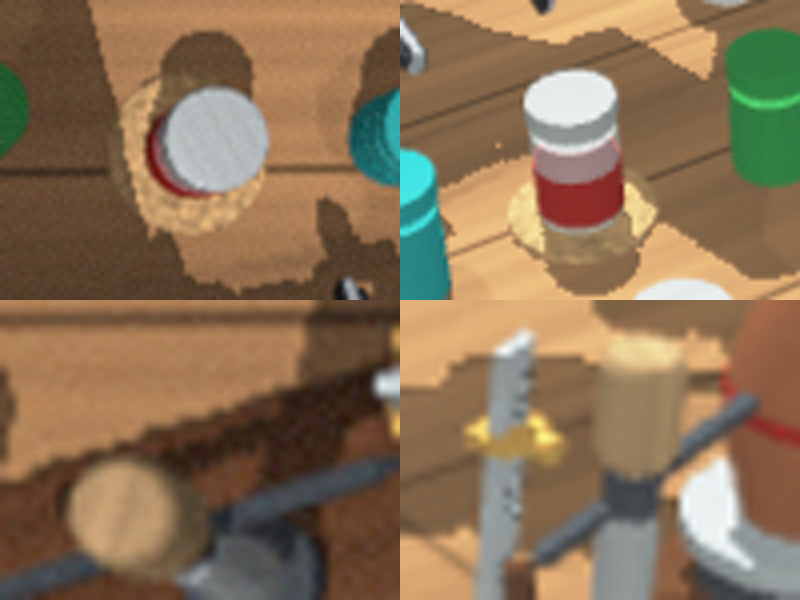

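The jar stands upright and free in the middle of the mat. The lower crops show the knob's top face at top px (180.5,232.5) and scene px (405,188.6), the clip at scene (389.4,199.4) and the pointer tip at scene (392,214.6). Next, the knob.

```bash
python3 - <<'E'
from h import *; from kin import *
P[:]=fit(1,1,0).x; q=np.array(S[-1][0])
w=world
print('knob',w('top','top0',180.5,232.5,.163),w('scene','scene0',405,188.6,.163))
K=(w('top','top0',180.5,232.5,.163)+w('scene','scene0',405,188.6,.163))/2
C=w('scene','scene0',389.4,199.4,.165);print('clip',C,w('top','top0',221,214.5,.165), 'tip',w('scene','scene0',392,214.6,.11))
d=w('scene','scene0',392,214.6,.11)-K; ys=np.degrees(np.arctan2(d[1],d[0])); print('dist tip',np.hypot(*d[:2]),'yaw of -y',ys)
x,R=tool(q)
for yaw in(-64,):
  Rt=Ro.from_euler('xyz',[180,0,yaw],degrees=True); up=R.inv().apply([0,0,1])
  q1=run(q,[[8,*(up*33),0,0,0]])
  for tgt in ([.55,-.05,.36],[.55,.05,.36]):
    d,rv,a=rel(q1,np.array(tgt),Rt); print(d,rv,a); n=int(np.ceil(a/6.8)); m=int(np.ceil(np.linalg.norm(d)/30))
    q2=run(q1,[[m,*(d/m),0,0,0],[n,0,0,0,*(rv/n)]]); print('n',m,n,(rv/n).round(4))
    print(rel(q2,np.array([K[0],K[1],.26]),Rt))
E
```

```text
knob [0.58624313 0.21062111 0.163     ] [0.59265786 0.21158053 0.163     ]
clip [0.61588381 0.14263113 0.165     ] [0.6199683  0.13351246 0.165     ] tip [0.60797093 0.16230297 0.11      ]
dist tip 0.05219421332874098 yaw of -y -69.21655081114127
[ 0.474 -0.243  0.348] [-75. -25. 129.  67.  80. -11.]
[  57.2 -177.2   93. ] [-0.726 -0.967  1.141] 95.3
[ 0.55 -0.05  0.36] [-43. -39. 136.  64.  54.  10.]
  warn 0 0.0 [0.28 0.03 0.12 0.53 0.23 0.82]
  warn 1 0.0 [0.29 0.06 0.16 0.59 0.16 0.86]
  warn 2 0.0 [0.28 0.12 0.19 0.62 0.07 0.88]
  warn 3 0.0 [0.27 0.18 0.21 0.6  0.03 0.86]
  warn 4 0.0 [0.24 0.22 0.23 0.53 0.12 0.79]
  warn 5 0.0 [0.21 0.25 0.24 0.44 0.19 0.7 ]
[ 0.55 -0.05  0.36] [-18.   3.  84.  -0.  93. 136.]
n 7 15 [-0.0484 -0.0645  0.0761]
(array([-217.4, -149.8,   99.9]), array([ 0., -0., -0.]), np.float64(0.0))
[  64.5 -275.7  108.5] [-0.726 -0.967  1.141] 95.3
[0.55 0.05 0.36] [-25. -43. 138.  55.  39.  25.]
  warn 0 0.0 [0.31 0.1  0.17 0.78 0.15 1.07]
  warn 1 0.0 [0.29 0.16 0.2  0.8  0.03 1.08]
  warn 2 0.0 [0.26 0.21 0.22 0.73 0.1  1.  ]
  warn 3 0.0 [0.22 0.24 0.24 0.58 0.2  0.86]
  warn 4 0.0 [0.18 0.26 0.25 0.43 0.26 0.71]
[0.55 0.05 0.36] [ -7.   3.  84.  -0.  93. 147.]
n 11 15 [-0.0484 -0.0645  0.0761]
(array([-127.6, -106. ,   99.9]), array([ 0., -0., -0.]), np.float64(0.0))
```

Call:
{"op": "carry_out", "data": {
  "series": [
    [[15,0,-7,0,0,0,1],[30,0,-14,0,0,0,1],[30,0,-14,0,0,0,1],[30,0,-14,0,0,0,1],[30,0,-14,0,0,0,1],[30,0,-14,0,0,0,1],[30,0,-14,0,0,0,1],[30,0,-14,0,0,0,1],[15,0,-7,0,0,0,1],[8.2,-25.3,13.3,0,0,0,1],[8.2,-25.3,13.3,0,0,0,1],[8.2,-25.3,13.3,0,0,0,1],[8.2,-25.3,13.3,0,0,0,1],[8.2,-25.3,13.3,0,0,0,1],[8.2,-25.3,13.3,0,0,0,1],[8.2,-25.3,13.3,0,0,0,1],[0,0,0,-0.02,-0.025,0.03,1],[0,0,0,-0.033,-0.044,0.052,1],[0,0,0,-0.033,-0.044,0.052,1],[0,0,0,-0.033,-0.044,0.052,1]]
  ]
}}

```text
clock: 20.03
position: [0.5511, -0.0471, 0.3599]
orientation: [-169.5, -54.8, -9.8]
force: [0.6, -1.0, 0.4]
width: 0.0852
grip_force: 0.0
```

Call:
{"op": "carry_out", "data": {
  "series": [
    [[0,0,0,-0.033,-0.044,0.052,1],[0,0,0,-0.033,-0.044,0.052,1],[0,0,0,-0.033,-0.044,0.052,1],[0,0,0,-0.033,-0.044,0.052,1],[0,0,0,-0.033,-0.044,0.052,1],[0,0,0,-0.033,-0.044,0.052,1],[0,0,0,-0.033,-0.044,0.052,1],[0,0,0,-0.033,-0.044,0.052,1],[0,0,0,-0.033,-0.044,0.052,1],[0,0,0,-0.033,-0.044,0.052,1],[0,0,0,-0.033,-0.044,0.052,1],[0,0,0,-0.033,-0.044,0.052,1],[0,0,0,-0.033,-0.044,0.052,1],[0,0,0,-0.033,-0.044,0.052,1],[0,0,0,-0.033,-0.044,0.052,1],[0,0,0,-0.033,-0.044,0.052,1],[0,0,0,-0.033,-0.044,0.052,1],[0,0,0,-0.033,-0.044,0.052,1],[0,0,0,-0.013,-0.019,0.022,1],[0,0,0,0,0,0,1]]
  ]
}}

```text
clock: 21.7
position: [0.5517, -0.0481, 0.359]
orientation: [-180.0, 0.3, -64.0]
force: [-0.2, 0.3, 0.1]
width: 0.0852
grip_force: 0.0
```

```bash
python3 - <<'E'
from h import *; from kin import *
o=robot.get_obs(); q=now(o); print(o['clock'],q.round(1),o['position'],o['orientation'],o['force'],o['width'])
Rt=Ro.from_euler('xyz',[180,0,-64],degrees=True)
d,rv,a=rel(q,np.array([.589,.211,.27]),Rt);print(d,rv,a)
run(q,[[10,*(d/10),*(rv/10)]])
E
```

```text
21.7 [-17.6   3.   83.8   0.2  93.4 136.4] [ 0.55170518 -0.04811525  0.35898284] [-179.9806523     0.29359608  -63.99921731] [-0.15654754  0.34506101  0.11013957] 0.0852288828514223
[-215.9 -147.2   89.9] [-0.     0.005  0.   ] 0.3
[0.589 0.211 0.269] [  9.  15.  80.   0.  85. 163.]
```

Call:
{"op": "carry_out", "data": {
  "series": [
    [[-10.6,-7.2,0,0,0,0,1],[-21.6,-14.7,0,0,0.005,0,1],[-21.6,-14.7,10,0,0,0,1],[-21.6,-14.7,10,0,0,0,1],[-21.6,-14.7,10,0,0,0,1],[-21.6,-14.7,10,0,0,0,1],[-21.6,-14.7,10,0,0,0,1],[-21.6,-14.7,10,0,0,0,1],[-21.6,-14.7,10,0,0,0,1],[-21.6,-14.7,10,0,0,0,1],[-11,-7.5,10,0,0,0,1],[0,0,0,0,0,0,1],[0,0,0,0,0,0,1]]
  ]
}}

```text
clock: 22.78
position: [0.5881, 0.2104, 0.2696]
orientation: [-180.0, -0.1, -63.9]
force: [-0.4, -0.7, -0.0]
width: 0.0857
grip_force: 0.0
```

```bash
python3 - <<'E'
from h import *; from kin import *
o=robot.get_obs(); q=now(o); print(o['clock'],q.round(1),o['position'],o['orientation'],o['force'])
snap('wrist','w5'); s=cv2.imread('pics/w5.png'); cv2.imwrite('pics/w5c.png',s)
E
```

```text
22.7833 [ 8.700e+00  1.510e+01  8.020e+01 -1.000e-01  8.470e+01  1.626e+02] [0.58806905 0.21041197 0.26961295] [-1.79986914e+02 -1.24935022e-01 -6.39442400e+01] [-0.42499006 -0.71780554 -0.02457269]
```

View pics/w5.png

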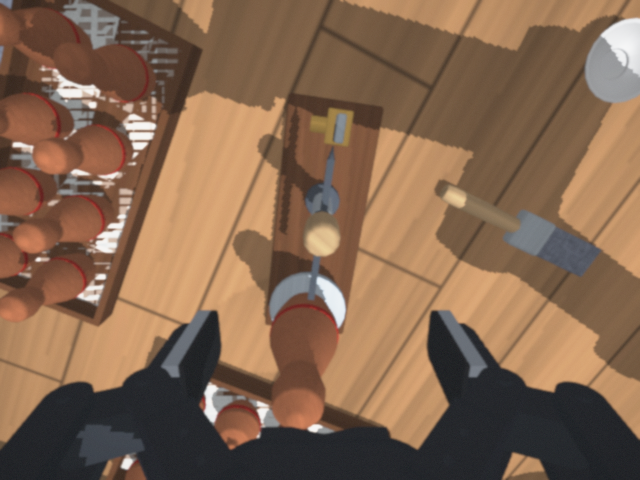

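The wrist view shows the knob's top face at (322,237), pointer tip at (331,153), clip at (341,126) with its screw at (317,125), and the figure's head at (298,395), well clear.

```bash
python3 - <<'E'
from h import *
w=world
K=w('wrist','w5',322,237,.163);print('knob',K,w('wrist','w5',322,237))
t=w('wrist','w5',331,154,.11);print('tip',t,np.linalg.norm((t-K)[:2]),np.degrees(np.arctan2(*(t-K)[1::-1])),w('wrist','w5',330,160))
print('clip',w('wrist','w5',340,127,.165))
D=np.load('pics/w5.npz');p=cv2.cvtColor(D['p'],cv2.COLOR_RGB2HSV)
for v in range(104,152,4): print(v,[f"{u}:{p[v,u,1]}/{w('wrist','w5',u,v,r=0)[2]*1000:.0f}" for u in range(310,360,4)])
E
```

```text
knob [0.59004561 0.20912415 0.163     ] [0.58995211 0.20932483 0.1623151 ]
tip [0.60725167 0.15771118 0.11      ] 0.054215700020973506 -71.49647073660734 [0.60596276 0.16220523 0.11174468]
clip [0.61266004 0.13591447 0.165     ]
104 ['310:119/11', '314:123/13', '318:109/13', '322:118/13', '326:118/14', '330:111/15', '334:116/13', '338:120/13', '342:116/13', '346:121/13', '350:110/14', '354:121/13', '358:110/12']
108 ['310:117/13', '314:119/12', '318:118/13', '322:114/13', '326:116/13', '330:139/170', '334:132/14', '338:128/12', '342:125/14', '346:121/14', '350:117/13', '354:116/11', '358:124/13']
112 ['310:125/13', '314:114/13', '318:121/13', '322:121/13', '326:118/11', '330:140/171', '334:141/171', '338:125/169', '342:121/171', '346:140/170', '350:143/170', '354:127/14', '358:116/12']
116 ['310:132/14', '314:137/169', '318:137/169', '322:128/15', '326:130/14', '330:139/169', '334:139/171', '338:23/198', '342:27/198', '346:40/198', '350:140/170', '354:120/13', '358:121/13']
120 ['310:134/13', '314:144/172', '318:137/172', '322:138/171', '326:139/172', '330:140/170', '334:127/170', '3
[... 622 characters left out ...]
 '350:132/14', '354:129/12', '358:129/13']
136 ['310:131/14', '314:132/13', '318:130/14', '322:129/12', '326:142/171', '330:140/172', '334:0/192', '338:28/199', '342:17/198', '346:140/171', '350:131/14', '354:128/13', '358:129/nan']
140 ['310:130/13', '314:129/13', '318:128/12', '322:132/12', '326:141/171', '330:140/170', '334:5/200', '338:26/199', '342:6/198', '346:142/170', '350:130/11', '354:126/14', '358:131/14']
144 ['310:131/14', '314:128/12', '318:129/13', '322:129/13', '326:130/13', '330:134/169', '334:131/169', '338:123/170', '342:130/169', '346:142/170', '350:128/12', '354:130/13', '358:132/14']
148 ['310:126/14', '314:131/15', '318:128/13', '322:128/12', '326:126/14', '330:117/13', '334:111/12', '338:127/12', '342:129/13', '346:129/12', '350:130/12', '354:126/11', '358:129/12']
  return _methods._mean(a, axis=axis, dtype=dtype,
  ret = ret.dtype.type(ret / rcount)
```

Call:
{"op": "carry_out", "data": {
  "series": [
    [[2,-1.2,10,0,0,0,1],[0,0,20,0,0,0,1],[0,0,20,0,0,0,1],[0,0,20,0,0,0,1],[0,0,20,0,0,0,1],[0,0,10,0,0,0,1],[0,0,0,0,0,0,1],[0,0,0,0,0,0,1]]
  ]
}}

```text
clock: 23.5
position: [0.5914, 0.2077, 0.1706]
orientation: [-179.9, -0.1, -64.1]
force: [0.3, 0.0, -0.2]
width: 0.0856
grip_force: 0.0
```

```bash
python3 - <<'E'
from h import *
o=robot.get_obs(); print(o['clock'],o['position'],o['orientation'],o['force']); snap('wrist','w6')
D=np.load('pics/w6.npz');K=robot.camera_params('wrist')['camera_matrix']
from scipy.spatial.transform import Rotation as Ro
T=np.eye(4);T[:3,:3]=Ro.from_euler('xyz',D['ori'],degrees=True).as_matrix();T[:3,3]=D['pos'];T=T@np.array(robot.camera_params('wrist')['T_tool_cam'])
v,u=np.mgrid[:480,:640]; s=D['d']; c=np.stack([(u-K[0,2])/K[0,0]*s,(v-K[1,2])/K[1,1]*s,s],-1)@T[:3,:3].T+T[:3,3]
np.save('pics/w6c.npy',c)
ok=(s>0)&(np.hypot(c[...,0]-.59,c[...,1]-.209)<.03)
def rep(n,m): q=c[m]; print(n,m.sum(),((q.min(0)+q.max(0))/2).round(4),np.median(q,0).round(4),np.ptp(q,axis=0).round(3))
rep('knobtop',ok&(abs(c[...,2]-.162)<.004))
near=(s>0)&(np.hypot(c[...,0]-.613,c[...,1]-.136)<.03)
rep('clip',near&(abs(c[...,2]-.171)<.004)); rep('bartop',near&(abs(c[...,2]-.199)<.004)); rep('arm',(s>0)&(np.hypot(c[...,0]-.6,c[...,1]-.18)<.03)&(abs(c[...,2]-.112)<.003)&(c[...,1]<.19))
E
```

```text
23.5 [0.59135959 0.20766288 0.17058152] [-1.79906172e+02 -1.28340500e-01 -6.41201045e+01] [ 0.34254316  0.02585126 -0.17601449]
knobtop 2071 [0.5896 0.2118 0.1611] [0.5902 0.2104 0.1617] [0.026 0.027 0.006]
clip 2124 [0.6179 0.1364 0.171 ] [0.6197 0.1381 0.1706] [0.029 0.025 0.008]
bartop 901 [0.614  0.1364 0.1981] [0.6142 0.1361 0.1988] [0.009 0.016 0.006]
arm 665 [0.6014 0.1721 0.1114] [0.6023 0.1724 0.112 ] [0.015 0.036 0.005]
```

Call:
{"op": "carry_out", "data": {
  "series": [
    [[-3.2,0,10,0,0,0,1],[0,0,15,0,0,0,1],[0,0,12,0,0,0,1],[0,0,7,0,0,0,1],[0,0,0,0,0,0,0.5],[0,0,0,0,0,0,0.2],[0,0,0,0,0,0,0.1],[0,0,0,0,0,0,0.1],[0,0,0,0,0,0,0.1],[0,0,0,0,0,0,0.1],[0,0,0,0,0,0,0.1],[0,0,0,0,0,0,0.1],[0,0,0,0,0,0,0.1],[0,0,0,0,0,0,0.1]]
  ],
  "squeeze": 80
}}

```text
clock: 24.72
position: [0.59, 0.2111, 0.1276]
orientation: [-179.9, -0.2, -64.1]
force: [-3.0, -1.5, 5.4]
width: 0.0258
grip_force: 79.5
```

Call:
{"op": "carry_out", "data": {
  "series": [
    [[0,0,-3,0,0,0,0.1],[0,0,-6,0,0,0,0.1],[0,0,-8,0,0,0,0.1],[0,0,-8,0,0,0,0.1],[0,0,-8,0,0,0,0.1],[0,0,-8,0,0,0,0.1],[0,0,-6,0,0,0,0.1],[0,0,-4,0,0,0,0.1],[0,0,0,0,0,0,0.1],[0,0,0,0,0,0,0.1],[0,0,0,0,0,0,0.1]]
  ]
}}

```text
clock: 25.63
position: [0.5899, 0.2111, 0.1765]
orientation: [-179.9, -0.1, -64.1]
force: [6.7, -0.2, -11.3]
width: 0.0256
grip_force: 79.4
```

```bash
cat > meas.py <<'E'
from h import *
from scipy.spatial.transform import Rotation as Ro
import sys
def cloud(n,f):
    D=np.load(f'pics/{f}.npz');cp=robot.camera_params(n);K=cp['camera_matrix'];s=D['d']
    if n=='wrist':
        T=np.eye(4);T[:3,:3]=Ro.from_euler('xyz',D['ori'],degrees=True).as_matrix();T[:3,3]=D['pos'];T=T@np.array(cp['T_tool_cam'])
    else:
        T=np.eye(4);T[:3,:3]=np.array(cp['R']).T;T[:3,3]=-T[:3,:3]@np.array(cp['t'])
    v,u=np.mgrid[:480,:640]; return np.stack([(u-K[0,2])/K[0,0]*s,(v-K[1,2])/K[1,1]*s,s],-1)@T[:3,:3].T+T[:3,3],s>0,cv2.cvtColor(D['p'],cv2.COLOR_RGB2HSV)
a=np.radians(-72.3);e=np.array([np.cos(a),np.sin(a)])
def stand(c): d=c[...,:2]-[.59,.2108]; return d@e, d@np.array([-e[1],e[0]])
f=sys.argv[1]; o=robot.get_obs(); print(o['clock'],o['position'],o['orientation'],o['force'],o['width'],o['grip_force']); snap('wrist',f)
c,ok,h=cloud('wrist',f); al,ac=stand(c); z=c[...,2]
m=ok&(al>22)&(al<60)&(abs(ac)<.02) if 0 else ok&(al>.02)&(al<.062)&(abs(ac)<.008)&(z>.1)
for lo in(.02,.03,.04,.05): k=m&(al>=lo)&(al<lo+.01)&(abs(ac)<.004); print('arm',lo,k.sum(),np.percentile(z[k],[10,50,90]).round(4) if k.any() else '')
k=ok&(al>.065)&(al<.1)&(abs(ac)<.03)&(h[...,1]>100)&(z>.14); print('clip',k.sum(),np.percentile(z[k],[10,50,90]).round(4))
k=ok&(al>.065)&(al<.1)&(abs(ac)<.03)&(z>.193)&(z<.206); print('bar',k.sum(),np.median(z[k]).round(4) if k.any() else '')
E
python3 meas.py w7
```

```text
25.6333 [0.58985564 0.21107569 0.17654015] [-1.79899003e+02 -1.39263463e-01 -6.40731297e+01] [  6.7393654   -0.21864481 -11.30025043] 0.025568018378122535 79.39249669667333
arm 0.02 278 [0.16   0.1609 0.1616]
arm 0.03 292 [0.16   0.1608 0.1616]
arm 0.04 311 [0.16   0.1609 0.1616]
arm 0.05 244 [0.1582 0.1599 0.1612]
clip 1927 [0.1695 0.1706 0.1723]
bar 852 0.1988
```

Call:
{"op": "carry_out", "data": {
  "series": [
    [[0,0,-2.5,0,0,0,0.1],[0,0,-4,0,0,0,0.1],[0,0,-2.5,0,0,0,0.1],[0,0,-0.9,0,0,0,0.1],[0,0,0,0,0,0,0.1],[0,0,0,0,0,0,0.1],[0,0,0,0,0,0,0.1],[0,0,0,0,0,0,0.1]]
  ]
}}

```text
clock: 26.35
position: [0.5898, 0.2111, 0.1861]
orientation: [-179.9, -0.1, -64.1]
force: [6.0, -1.0, -12.1]
width: 0.0255
grip_force: 79.4
```

```bash
python3 meas.py w8; python3 - <<'E'
from h import *
snap('scene','s9'); snap('top','t9')
for n,(u,v) in {'scene':(240,258),'top':(404,255)}.items(): print(n,world(n,{'scene':'s9','top':'t9'}[n],u,v).round(4))
print(world('top','t9',404.25,254.75,.09))
E
```

```text
26.35 [0.58984476 0.21106044 0.18605439] [-1.79909277e+02 -1.35724436e-01 -6.40772425e+01] [  5.95916176  -0.96543509 -12.08003447] 0.02551424964500447 79.40389043069445
arm 0.02 273 [0.1695 0.1704 0.1711]
arm 0.03 292 [0.1695 0.1704 0.1711]
arm 0.04 311 [0.1694 0.1704 0.1712]
arm 0.05 243 [0.168  0.1694 0.1708]
clip 1744 [0.1694 0.1705 0.1722]
bar 735 0.1988
scene [ 0.5405 -0.231   0.0894]
top [ 0.5448 -0.2301  0.0897]
[ 0.54528076 -0.23059058  0.09      ]
```

The pointer is level with the clip to about 0.1 mm, the grip is firm, and the jar is standing on the mat.

```bash
python3 -c "
from rig import robot
print(robot.finish_job())"
```

```text
the job is handed in; nothing more can be done
None
```

The job is handed in: the jar was held lid-down for over a second, then set back upright within about 2 mm of the mat's centre, and the knob is held with the pointer level with the clip to about 0.1 mm.

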